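# Click a bar light's spring-button stem into its receiver

## Task

Fit the inspection bar light to the machine: take it out of the black holder by its stem, pinch the red spring button flush while you start the stem into the square receiver tube with the button on the window's side, then push it gently all the way down until the button pops out through the window. Feel your way and do not force it, let go of it at the end, and leave the other things where they are.

Things in the scene. Friction and masses are not known exactly. Their poses are not given: they have to be found in the camera images.
- light: White bar light on a steel square stem, 0.25-0.4 kg, standing in the holder's pocket at y -35 mm. Origin: centre of the stem's foot, z up the stem. Stem 26 x 26 mm, z 0 to 90 mm; its lowest 6 mm taper in by 2 mm a side. On top a bar 20 mm (x) by 130 mm (y), z 90 to 108 mm: narrower than the stem in x, so open fingers pass down beside it and close along x on stem and button. Put in with x along the receiver's +x.
- button (a joint): Red spring button in the stem's +x face, 10 mm wide, z 46 to 74 mm above the foot, standing 7 mm out. 0 = fully out, 0.007 m = flush. 2 N to start, 5.5 N at flush; it goes straight in without tilting. Its ends are square: left out, it stops dead on the tube's rim.
- light_top (a point): Middle of the bar's top face, on the stem's axis, 108 mm above the foot: a place to push down on. With the button inside the tube, pushing the stem on down takes 3 to 10 N because the button rubs. When the foot stands on the inner floor, the button is in the window with 2 mm to spare at either end, and the bar is 2 mm above the rim.
- light_button (a point): Point on the stem's +x face, 60 mm above the foot, behind the button's middle; does not move with it. Pinch the button's upper part between the fingers (tips some 58 to 64 mm above the foot): its lower part, sticking out below the tips, can then enter the tube, whose wall keeps the whole button in (joint about 0.005) when you let go.
- receiver: Fixed dark base plate 100 x 100 x 12 mm with a black clamp collar to z 48 mm, out of which an aluminium square tube stands. Origin: on the table under the tube's axis, z up. The tube is clamped at a height that differs each time by h = 0 to 30 mm and is not in any reading: find its rim and its stop by feel. Rim (mouth) at z 103 mm + h, inner floor (the stop, a rubber pad) at z 15 mm + h.
- holder: Fixed black block 60 mm (x) by 140 mm (y) by 48 mm high, with two square pockets 30 mm wide and 40 mm deep (floor at z 8 mm) at y -35 mm (the bar light) and y +35 mm (a grey blank). Origin: under its middle on the table.
- blank: Bystander: grey square blanking plug 26 x 26 x 50 mm in the holder's other pocket. Origin: its underside's centre.
- camera: Bystander: small dark camera, 40 x 36 x 36 mm with a lens. Origin: its underside's centre.
- reel: Bystander: grey film reel lying flat, diameter 90 mm, 19 mm high. Origin: its underside's centre.
- tape: Bystander: yellow tape core lying flat, diameter 76 mm, 18 mm high. Origin: its underside's centre.
- cleaner: Bystander: white bottle, diameter 56 mm, 130 mm high. Origin: its underside's centre.
- driver: Bystander: screwdriver with a green handle, lying. Origin: its underside.
- tray: Bystander: blue tray 120 x 180 x 30 mm. Origin: its underside's centre.
- wrench: Bystander: steel wrench, lying. Origin: its underside.
- receiver_side (a point): Point on the base plate's top at its +x edge, 50 mm from the tube's axis, 12 mm above the table: it marks the side of the window. The tube is 28 x 28 mm inside, walls 4 mm, square rim without lead-in. The window in its +x wall, outlined in yellow, is 14 mm wide and 32 mm long, from 44 to 76 mm above the inner floor.
Not all that is in view belongs to the job. There is more than one size of the receiver; the one meant has the size given above. There is more than one size of the light; the one meant has the size given above.

How it is judged:
By the outcome, as a careful person would: the job done as asked, in the order asked, and still so for the second after the job is handed in, with the robot touching nothing.
It also fails if it takes over 61 s, if anything falls off the work surface, if the arm or the gripper's body presses on something with over 40 N, if the wrist force passes 120 N, or if a joint passes its speed limit or range.

## Robot

A 7-joint arm with a two-finger parallel gripper is mounted at the origin on the work surface. World frame = base frame: x ahead of the robot, y to its left, z up, the work surface at z = 0. Lengths are in m, angles in rad, forces in N, time in s.
With the tool pointing down it reaches from about 0.4 to 0.85 m from the base axis. Payload 10.4 kg.
Tool frame: the origin (TCP) lies midway between the tips of the shut fingers; the grasp point (between the pads) lies 19 mm behind it; x points along the fingers, z is the direction in which the jaws open and shut, and the axes are right-handed (so a half turn about x gives the same grasp; the last joint's range is limited). The gripper opens to 87 mm and grips with 3 to 60 N. Pads are 19 mm wide; open, the fingers measure 117 mm over their backs; the gripper's body (75 mm by 190 mm) begins 51 mm behind the grasp point.
Start: joints at [1.205, 0.332, -0.065, 1.46, 0.022, 1.35, -0.088], TCP at [0.21, -0.589, 0.223] pointing down, gripper open.
Joint ranges: [-2.6, 2.6], [-0.5, 2.12], [-1.47, 1.34], [0.16, 2.42], [-1.27, 4.41], [0.06, 2.06], [-2.6, 2.6]. Speed limits (rad/s): [2.22, 2.22, 2.79, 2.79, 3.14, 3.14, 3.14].

## Interface

Orientations are given as a unit quaternion [x, y, z, w].
In Python, from bench import read_state, camera, camera_params, close_job gives the robot as it stands.
- The arm moves only by the tool arm_command, never from a script. Its argument "targets" is a list of rows, each a list of 7 numbers: the closure in counts, from 0 (fully open) to 255 (shut), then the shift along the tool's x, y, z in mm, then the turn, a rotation vector about the tool's x, y, z in rad. A call has 1 to 10 rows; each row is the pose to reach, as a shift and turn from the pose commanded when the call began, along the tool's axes at that moment; what a row does not reach only later rows make up. A row lasts 1/10 s, in which the tool goes at most 50 mm and 8.59 degrees, less where a joint would pass 70% of its speed; a pose out of reach is approached as far as the arm can. A call with a gripper value outside its range is refused whole. The fingers move at their own pace and stop on an object; "newtons" is the grip in N (left out, the last holds). Time passes only in rows, so rows that repeat a pose let the fingers close. It gives the time, the measured TCP pose, the force and the opening at its end, in the units of the state.
- read_state(): the state, without advancing time (a new reading comes with each control period).
- camera(name): name is "side" or "top"; returns the picture (420x560x3 uint8, red, green, blue); there is no depth.
- camera_params(name): a dict with "intrinsics" (3x3 intrinsics, pixels), "dist" ([k1, k2, p1, p2, k3] as OpenCV has them; the pictures are not rectified), "xyz" and "orientation" of the camera in the world. Camera axes: x right, y down, z forward; pixel columns grow to the right and rows downward; lengths in m; the calibration is good to about 2 mm. A picture is of the moment at which its call begins. camera_params takes no time and is no camera call.
- close_job(): hands the job in, once; it reports no verdict.
The state is a dict: "time": time; "joint_positions": joint angles; "joint_vel": joint speeds; "joint_torque": joint torques, N m; "ee_pos": TCP position; "eef_rot": TCP orientation; "ft_force": force on the tool from outside, world axes, zero at the start; "torque": the same for the moment, N m; "width": finger opening in m.
Only numpy, scipy, OpenCV 4.12 (cv2) and the standard library are available. Lean on these libraries where they do the work, as an engineer would, in place of code of your own. Each camera call takes 0.05 s, during which the arm holds its last target.

## Working session

There is one attempt and no reset: what is moved stays moved. The work goes in short steps, Python scripts to look and compute and a tool call to move; the robot and the scene stay as the last step left them, time stands still between calls to the robot, and variables do not carry over. Pictures are saved under pics/ and viewed, and the job is handed in when it is done.

Besides the shell and the picture viewer there is one more tool, called after "Emit:" by a JSON object that holds its "op" and its "data", one argument or row to a line. arm_command: Moves the arm, as the interface text tells. Its arguments: {"type":"object","properties":{"targets":{"type":"array"},"newtons":{"type":"number"}},"required":["targets"]}

```bash
mkdir -p pics; ls
python3 - <<'E'
from bench import *
import cv2,json
for n in("side","top"):
    im=camera(n); cv2.imwrite(f"pics/{n}0.png",im[:,:,::-1]); p=camera_params(n); print(n,p)
print(read_state())
E
```

```text
pics
side {'intrinsics': array([[468.01657251,   0.        , 278.55656027],
       [  0.        , 468.01657251, 209.53338613],
       [  0.        ,   0.        ,   1.        ]]), 'dist': array([-0.1210949,  0.       ,  0.       ,  0.       ,  0.       ]), 'xyz': array([-0.15490473,  1.04763904,  0.85452577]), 'orientation': array([-0.23958863,  0.83424924, -0.47442847,  0.14677578])}
top {'intrinsics': array([[439.17689031,   0.        , 278.47256268],
       [  0.        , 439.17689031, 204.07453209],
       [  0.        ,   0.        ,   1.        ]]), 'dist': array([-0.09172409,  0.        ,  0.        ,  0.        ,  0.        ]), 'xyz': array([0.42784379, 0.01067854, 1.2517769 ]), 'orientation': array([ 0.70574483, -0.70565073,  0.04850429, -0.04035621])}
{'time': 0.1, 'joint_positions': array([ 1.20537664,  0.33277892, -0.06471778,  1.46085862,  0.02161551,
        1.34989461, -0.08846373]), 'joint_vel': array([-0.00035319, -0.00097846,  0.00035426, -0.00355441, -0.00016746,
        0.00012419, -0.0004427 ]), 'joint_torque': array([ 1.93898282e-03, -6.24543071e+01,  2.49696668e-02, -3.90717351e+01,
       -6.14383025e-02,  3.65464669e-02,  5.26970314e-05]), 'ee_pos': array([ 0.20997581, -0.58830593,  0.22185152]), 'eef_rot': array([ 0.40759864,  0.57834604, -0.40713101,  0.57760155]), 'ft_force': array([ 0.15467896,  0.55745783, -0.12114512]), 'torque': array([ 0.00273807, -0.00586801,  0.00334518]), 'width': 0.08702488460579436}
```

View pics/side0.png

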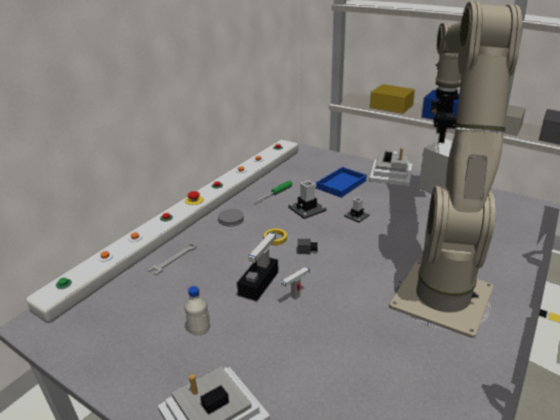

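View pics/top0.png

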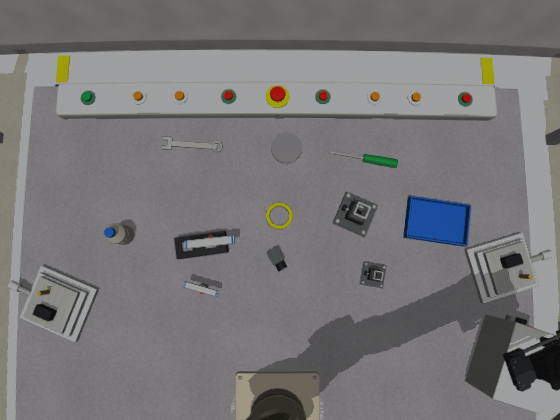

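The top view shows the holder with the light at about (205,243) and a smaller decoy light at (200,288). The large receiver is at (357,213), with a small decoy receiver at (373,275). I'll zoom in on these.

Run:
```python
import cv2,numpy as np
t=cv2.imread("pics/top0.png"); s=cv2.imread("pics/side0.png")
def c(im,x,y,w,h,k): return cv2.resize(im[y:y+h,x:x+w],None,fx=k,fy=k,interpolation=cv2.INTER_CUBIC)
a=c(t,165,215,80,80,5);b=c(t,325,185,80,80,5)
cv2.imwrite("pics/tz.png",np.hstack([a,b]))
a=c(s,230,225,80,80,5);b=c(s,280,165,80,80,5)
cv2.imwrite("pics/sz.png",np.hstack([a,b]))
```

```text
(no output)
```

View pics/tz.png

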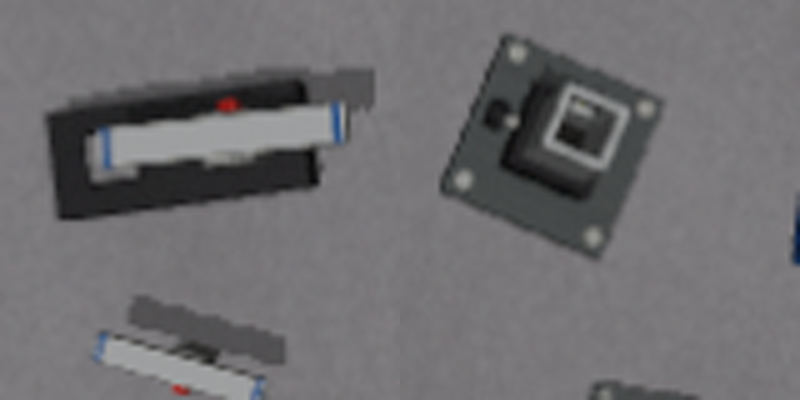

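View pics/sz.png

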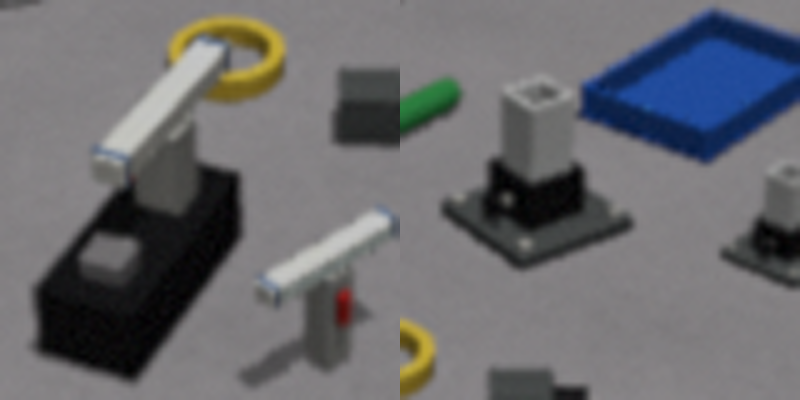

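Run:
```python
import cv2,numpy as np
t=cv2.imread("pics/top0.png"); s=cv2.imread("pics/side0.png")
def c(im,x,y,w,h,k): return cv2.resize(im[y:y+h,x:x+w],None,fx=k,fy=k,interpolation=cv2.INTER_NEAREST)
a=c(t,340,195,40,40,10);b=c(t,355,255,40,40,10)
d=c(s,288,172,40,50,8)[:, :400];e=c(s,340,195,40,50,8)
cv2.imwrite("pics/tz2.png",np.hstack([a,b]))
cv2.imwrite("pics/sz2.png",np.hstack([d,e]))
def f(u,v): print(t[v,u][::-1],end=' ')
for v in range(202,222):
    print(v,[ '%d/%d/%d'%tuple(t[v,u][::-1]) for u in range(350,372)])
```

```text
202 ['66/69/69', '32/33/32', '24/22/23', '33/33/34', '33/32/33', '34/35/35', '43/45/45', '71/72/72', '116/118/118', '137/138/139', '118/120/120', '107/108/109', '83/86/86', '72/74/75', '65/68/68', '64/68/69', '70/73/73', '69/74/74', '71/75/74', '70/74/74', '72/74/74', '91/91/92']
203 ['56/58/59', '20/20/22', '27/28/30', '33/31/33', '27/24/29', '36/35/36', '53/53/54', '96/97/97', '141/142/142', '135/136/136', '138/139/140', '143/145/145', '127/129/129', '114/115/116', '87/88/90', '68/69/70', '73/75/76', '71/75/74', '70/73/74', '69/74/73', '71/74/74', '71/75/75']
204 ['28/30/31', '20/22/21', '30/31/31', '33/32/34', '37/38/38', '47/48/48', '71/73/72', '122/123/123', '143/144/145', '83/83/83', '89/90/90', '119/121/121', '137/139/139', '141/142/143', '137/138/139', '116/118/118', '98/101/101', '79/82/82', '71/74/75', '70/74/73', '70/74/75', '70/74/74']
205 ['22/23/20', '28/27/27', '34/34/35', '35/37/37', '51/53/51', '54/54/54', '88/89/90', '145/146/146', '137/138/138', '101/101/102', '112/114/109', '93/94/79', '85/85/86', '107/108/108', '129/130/131', '134/136/136', '132/134/134', '120/12
[... 3909 characters left out ...]
5/66', '69/70/71', '69/70/70', '70/71/71', '71/71/71', '69/69/69', '69/69/69', '78/80/80', '78/82/82', '69/72/73', '69/73/74', '69/73/73', '70/74/75', '72/75/75']
220 ['28/30/28', '12/16/13', '19/20/20', '26/24/26', '32/29/31', '35/34/35', '37/36/38', '41/41/41', '49/50/50', '58/58/59', '62/62/62', '67/67/67', '62/62/62', '54/54/54', '56/58/58', '68/70/70', '71/74/73', '70/75/73', '70/74/74', '69/73/71', '69/73/73', '76/78/78']
221 ['54/57/57', '47/51/49', '37/39/39', '21/23/23', '23/21/22', '25/24/25', '30/29/30', '32/31/32', '34/32/35', '37/36/38', '45/43/45', '49/48/50', '44/43/45', '43/43/45', '61/61/62', '71/73/73', '71/74/74', '70/74/74', '72/75/74', '71/74/74', '70/74/74', '93/92/94']
```

View pics/tz2.png

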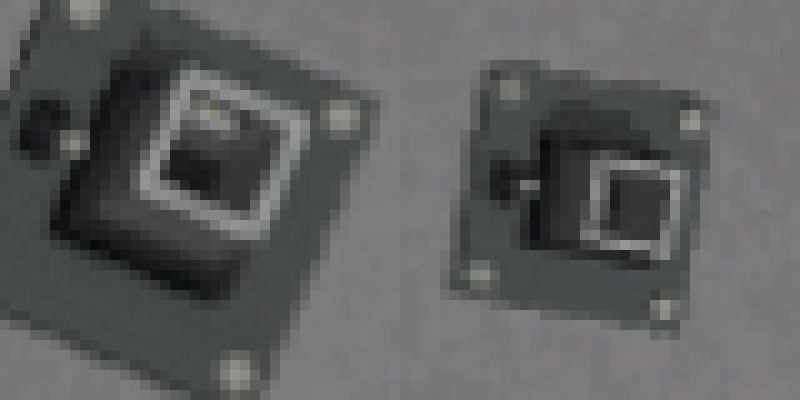

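View pics/sz2.png

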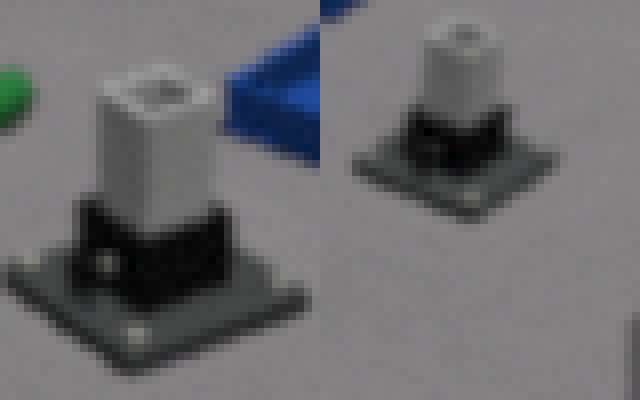

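```bash
cat > h.py <<'E'
import numpy as np,cv2
from scipy.spatial.transform import Rotation as R
from bench import *
P={n:camera_params(n) for n in("side","top")}
def ray(n,uv):
    p=P[n];uv=np.array(uv,float).reshape(-1,1,2)
    x=cv2.undistortPoints(uv,p["intrinsics"],p["dist"]).reshape(-1,2)
    d=np.c_[x,np.ones(len(x))]@R.from_quat(p["orientation"]).as_matrix().T
    return p["xyz"],d
def plane(n,uv,z):
    o,d=ray(n,uv); return o+d*((z-o[2])/d[:,2])[:,None]
def proj(n,X):
    p=P[n];M=R.from_quat(p["orientation"]).as_matrix().T
    r,_=cv2.Rodrigues(M);return cv2.projectPoints(np.array(X,float).reshape(-1,3),r,-M@p["xyz"],p["intrinsics"],p["dist"])[0].reshape(-1,2)
def cross(a,b):
    o1,d1=ray("top",[a]);o2,d2=ray("side",[b]);d1=d1[0];d2=d2[0]
    s=np.linalg.lstsq(np.c_[d1,-d2],o2-o1,rcond=None)[0]
    p,q=o1+s[0]*d1,o2+s[1]*d2
    return (p+q)/2,np.linalg.norm(p-q)
E
python3 - <<'E'
from h import *
t=cv2.imread("pics/top0.png");s=cv2.imread("pics/side0.png")
# holder: dark mask in top
def mask(im,x,y,w,h,thr):
    g=im.max(2); m=np.zeros_like(g); m[y:y+h,x:x+w]=(g[y:y+h,x:x+w]<thr)*255; return m
m=mask(t,170,225,75,40,48)
pts=cv2.findNonZero(m);r=cv2.minAreaRect(pts);b=cv2.boxPoints(r);print("holder box px",b.round(1).tolist())
print(plane("top",b,0.048).round(4))
# receiver base: project corners by screws (z 12mm)
g=t.max(2)
for n,c in dict(a=(348,195),b=(374,206),c=(363,232),d=(337.5,220.5)).items(): pass
# base plate mask: darker than table
hsv=t.astype(int); 
m=np.zeros(g.shape,np.uint8); sub=t[185:245,325:390].astype(int)
for x in sub[8:12,0:12].reshape(-1,3)[:4]: print(x)
E
python3 - <<'E'
from h import *
t=cv2.imread("pics/top0.png")
a=t[187:240,330:382]
k=10
b=cv2.resize(a,None,fx=k,fy=k,interpolation=cv2.INTER_CUBIC)
for i in range(0,52,5): cv2.putText(b,str(330+i),(i*k,10),0,.35,(0,255,255),1); cv2.putText(b,str(187+i),(0,i*k+5),0,.35,(0,255,255),1); 
cv2.imwrite("pics/r.png",b)
E
```

```text
holder box px [[174.0, 237.6999969482422], [225.5, 230.39999389648438], [228.5, 251.1999969482422], [176.89999389648438, 258.6000061035156]]
[[0.4867 0.2837 0.048 ]
 [0.5072 0.1421 0.048 ]
 [0.4503 0.1333 0.048 ]
 [0.4298 0.2741 0.048 ]]
[120 117 119]
[121 119 121]
[122 119 121]
[124 121 124]
```

View pics/r.png

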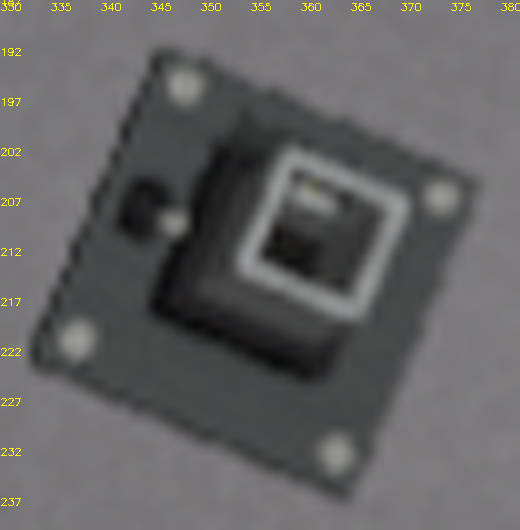

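Run:
```python
from h import *
t=cv2.imread("pics/top0.png");s=cv2.imread("pics/side0.png")
def S(x,y): return (330+x/10-.5,187+y/10-.5)
sc=plane("top",[S(184,85),S(442,195),S(337,453),S(77,340)],0.012)
print("screws",sc.round(4).tolist(),"centre",sc.mean(0).round(4))
print("edges",[np.linalg.norm(sc[i]-sc[i-1]).round(4) for i in range(4)])
d=(sc[1]-sc[2])+(sc[0]-sc[3]);print("yaw of image-up dir",np.degrees(np.arctan2(d[1],d[0])))
co=plane("top",[S(160,48),S(480,180),S(350,500),S(32,360)],0.012)
print("corner centre",co.mean(0).round(4),[np.linalg.norm(co[i]-co[i-1]).round(4) for i in range(4)])
rim=[S(283,146),S(411,203),S(362,320),S(236,272)]
for z in(.103,.118,.133):
    q=plane("top",rim,z);print(z,q.mean(0).round(4),[np.linalg.norm(q[i]-q[i-1]).round(4) for i in range(4)])
q=plane("top",rim,.118);d=q[1]-q[2]+q[0]-q[3];print("yaw rim",np.degrees(np.arctan2(d[1],d[0])))
# bar light white mask top
g=t.astype(int); m=((g.min(2)>135)).astype(np.uint8)*255
mm=np.zeros_like(m);mm[230:256,180:240]=m[230:256,180:240]
n,l,st,c=cv2.connectedComponentsWithStats(mm);k=1+st[1:,4].argmax();print(st[k])
pts=cv2.findNonZero((l==k).astype(np.uint8));r=cv2.minAreaRect(pts);b=cv2.boxPoints(r);print(r)
hb=plane("top",b,.116);print(hb.round(4).tolist(),hb.mean(0))
# red
red=((g[:,:,2]>g[:,:,1]+50)&(g[:,:,2]>g[:,:,0]+50)).astype(np.uint8)
for n_,im in(("top",t),("side",s)):
    g=im.astype(int);red=((g[:,:,2]>g[:,:,1]+40)&(g[:,:,2]>g[:,:,0]+40)).astype(np.uint8)
    n,l,st,c=cv2.connectedComponentsWithStats(red)
    print(n_,[(st[i].tolist(),c[i].round(1).tolist()) for i in range(1,n) if st[i][1]>200])
b=cv2.resize(t[225:265,165:245],None,fx=10,fy=10,interpolation=cv2.INTER_CUBIC);cv2.imwrite("pics/l.png",b)
b=cv2.resize(s[225:300,230:310],None,fx=7,fy=7,interpolation=cv2.INTER_CUBIC);cv2.imwrite("pics/ls.png",b)
b=cv2.resize(s[170:225,280:335],None,fx=10,fy=10,interpolation=cv2.INTER_CUBIC);cv2.imwrite("pics/rs.png",b)
```

```text
screws [[0.611, -0.2026, 0.012], [0.5793, -0.2764, 0.012], [0.5054, -0.2443, 0.012], [0.5377, -0.1705, 0.012]] centre [ 0.5583 -0.2235  0.012 ]
edges [np.float64(0.08), np.float64(0.0803), np.float64(0.0805), np.float64(0.0805)]
yaw of image-up dir -23.571995321143824
corner centre [ 0.5573 -0.2222  0.012 ] [np.float64(0.0975), np.float64(0.0992), np.float64(0.0998), np.float64(0.0985)]
0.103 [ 0.5574 -0.2232  0.103 ] [np.float64(0.0361), np.float64(0.0371), np.float64(0.0341), np.float64(0.0356)]
0.118 [ 0.5557 -0.2202  0.118 ] [np.float64(0.0357), np.float64(0.0367), np.float64(0.0337), np.float64(0.0352)]
0.133 [ 0.554  -0.2171  0.133 ] [np.float64(0.0352), np.float64(0.0362), np.float64(0.0332), np.float64(0.0347)]
yaw rim -22.78607306286762
[187 236  44  12 293]
((208.68035888671875, 241.98362731933594), (8.0576810836792, 43.547691345214844), 84.80557250976562)
[[0.4777, 0.2351, 0.116], [0.4882, 0.1228, 0.116], [0.4675, 0.1207, 0.116], [0.4571, 0.2327, 0.116]] [0.47261197 0.17784493 0.116     ]
top [([208, 234, 5, 3, 10], [210.3, 235.4]), ([199, 292, 4, 2, 6], [200.5, 292.5])]
side [([162, 213, 8, 6, 37], [165.6, 215.3]), ([131, 232, 7, 7, 37], [134.1, 234.9]), ([101, 251, 8, 7, 46], [104.5, 254.0]), ([297, 283, 3, 7, 15], [298.3, 285.6])]
```

View pics/l.png

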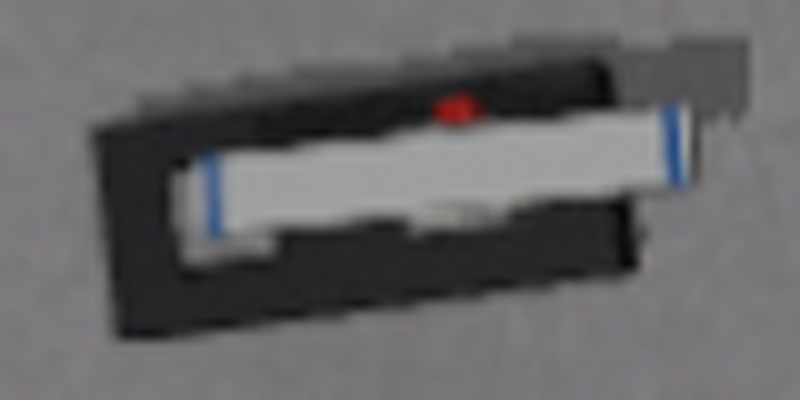

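View pics/ls.png

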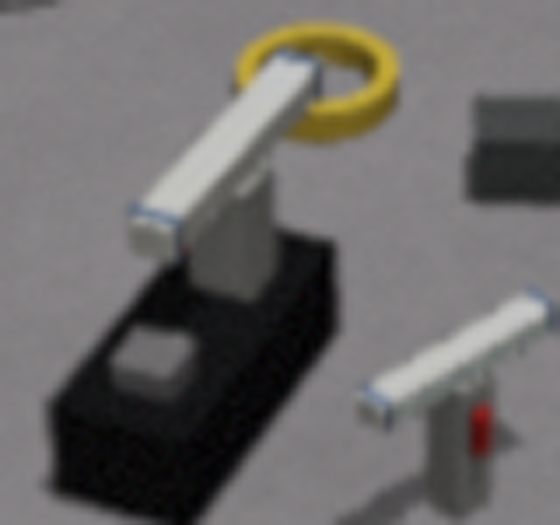

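View pics/rs.png

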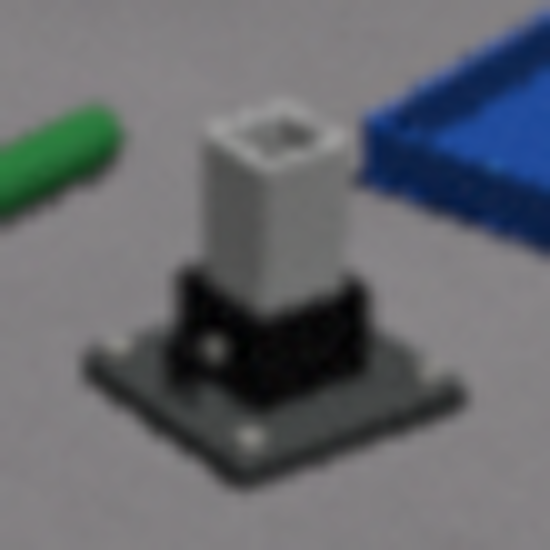

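Run:
```python
from h import *
def S(x,y): return (330+x/10-.5,187+y/10-.5)
def T(x,y): return (280+x/10-.5,170+y/10-.5)
for a,b in [((236,272),(268,172)),((283,146),(203,130)),((411,203),(285,98)),((362,320),(352,135))]:
    p,e=cross(S(*a),T(*b));print("rim",p.round(4),e.round(4))
for a,b in [((77,340),(250,436)),((184,85),(118,345)),((337,453),(425,370))]:
    p,e=cross(S(*a),T(*b));print("screw",p.round(4),e.round(4))
def L(x,y): return (165+x/10-.5,225+y/10-.5)
def LS(x,y): return (230+x/7-.5,225+y/7-.5)
for a,b in [((195,155),(135,203)),((690,105),(280,52)),((207,240),(182,218)),((692,188),(320,68))]:
    p,e=cross(L(*a),LS(*b));print("bar",p.round(4),e.round(4))
q=plane("top",[L(195,155),L(690,105),L(692,188),L(207,240)],.116);print(q.round(4),q.mean(0))
d=(q[0]-q[1]+q[3]-q[2]);print("yaw",np.degrees(np.arctan2(-d[0],d[1])),np.linalg.norm(d)/2)
A=plane("top",[L(690,105)],.116)[0];B=plane("top",[L(748,38)],0)[0];print("sun",A,B,(B-A))
print("button red top",plane("top",[(210.3,235.4)],.075))
# windows
c=np.array([.5585,-.223]);
for h in(0.,.015,.03):
  for yaw in(-23.2,-113.2):
    y=np.radians(yaw);u=np.array([np.cos(y),np.sin(y)]);v=np.array([-u[1],u[0]])
    X=[np.r_[c+u*r+v*w,z+h] for (r,w,z) in [(14,-7,91),(14,7,91),(14,7,59),(14,-7,59),(14,-14,103),(14,14,103),(14,-14,15),(14,14,15)] for r,w,z in [(r/1000,w/1000,z/1000)]]
    print(h,yaw,proj("top",X).round(1).tolist())
```

```text
rim [ 0.5468 -0.2     0.1041] 0.0016
rim [ 0.5802 -0.2129  0.1059] 0.0015
rim [ 0.5653 -0.2459  0.1079] 0.0002
rim [ 0.533  -0.2329  0.1074] 0.0034
screw [ 0.5363 -0.1705  0.0164] 0.0023
screw [ 0.6095 -0.2025  0.0157] 0.0021
screw [ 0.5051 -0.2435  0.0159] 0.0002
bar [0.4753 0.2398 0.1199] 0.005
bar [0.4903 0.1137 0.113 ] 0.0014
bar [0.4542 0.2369 0.1189] 0.0032
bar [0.4697 0.1135 0.112 ] 0.0004
[[0.4776 0.2419 0.116 ]
 [0.4908 0.1138 0.116 ]
 [0.4694 0.1131 0.116 ]
 [0.4557 0.2383 0.116 ]] [0.47334023 0.17678241 0.116     ]
yaw 6.0612977807705 0.12740606281299152
sun [0.49077065 0.11380866 0.116     ] [0.51633276 0.10799342 0.        ] [ 0.02556211 -0.00581524 -0.116     ]
button red top [[0.49186333 0.1797595  0.075     ]]
0.0 -23.2 [[365.2, 206.4], [360.3, 204.3], [358.1, 205.8], [362.8, 207.8], [368.5, 206.9], [358.8, 202.7], [361.9, 210.5], [352.9, 206.7]]
0.0 -113.2 [[364.7, 214.6], [366.6, 209.8], [364.2, 211.1], [362.3, 215.7], [364.6, 216.5], [368.5, 206.9], [358.3, 219.5], [361.9, 210.5]]
0.015 -23.2 [[366.3, 205.7], [361.5, 203.6], [359.1, 205.1], [363.9, 207.1], [369.7, 206.2], [359.9, 202.0], [363.0, 209.9], [353.8, 206.0]]
0.015 -113.2 [[365.8, 214.0], [367.8, 209.1], [365.3, 210.5], [363.4, 215.2], [365.8, 216.0], [369.7, 206.2], [359.3, 219.1], [363.0, 209.9]]
0.03 -23.2 [[367.5, 205.0], [362.6, 202.9], [360.2, 204.4], [365.0, 206.5], [371.0, 205.5], [361.0, 201.2], [364.1, 209.3], [354.8, 205.4]]
0.03 -113.2 [[367.0, 213.4], [369.0, 208.5], [366.4, 209.9], [364.5, 214.6], [367.0, 215.4], [371.0, 205.5], [360.3, 218.6], [364.1, 209.3]]
```

```bash
cat >> h.py <<'E'
def goal(pos,yaw,st=None,verbose=True):
    """shift(mm)/turn in tool axes from measured pose to tool-down pose at pos w/ jaw axis (tool z) at yaw deg (mod 180)"""
    st=st or read_state();M=R.from_quat(st["eef_rot"]).as_matrix()
    best=None
    for k in(0,180):
        y=np.radians(yaw+k);zx=np.array([np.cos(y),np.sin(y),0]);xx=np.array([0,0,-1.]);G=np.c_[xx,np.cross(zx,xx),zx]
        rv=R.from_matrix(M.T@G).as_rotvec()
        if best is None or np.linalg.norm(rv)<np.linalg.norm(best):best=rv
    sh=M.T@(np.array(pos)-st["ee_pos"])*1000
    if verbose: print("t",st["time"],"pos",st["ee_pos"].round(4),"shift",sh.round(1),"turn",best.round(4),"F",st["ft_force"].round(2),"w",round(st["width"],4))
    return sh,best
E
python3 - <<'E'
from h import *
M=R.from_quat(read_state()["eef_rot"]).as_matrix();print(M.round(3))
goal([.48,-.3,.24],5.8);goal([.473,.177,.24],5.8)
E
```

```text
[[-0.     0.942  0.336]
 [ 0.001  0.336 -0.942]
 [-1.    -0.    -0.001]]
t 0.1 pos [ 0.21   -0.5883  0.2219] shift [ -17.9  351.2 -180.8] turn [-1.3291e+00 -1.1000e-03 -8.0000e-04] F [ 0.15  0.56 -0.12] w 0.087
t 0.1 pos [ 0.21   -0.5883  0.2219] shift [ -17.4  505.  -632.3] turn [-1.3291e+00 -1.1000e-03 -8.0000e-04] F [ 0.15  0.56 -0.12] w 0.087
```

Emit:
{"op": "arm_command", "data": {
  "targets": [
    [0,-18,351,-181,-1.329,-0.001,-0.001],
    [0,-18,351,-181,-1.329,-0.001,-0.001],
    [0,-18,351,-181,-1.329,-0.001,-0.001],
    [0,-18,351,-181,-1.329,-0.001,-0.001],
    [0,-18,351,-181,-1.329,-0.001,-0.001],
    [0,-18,351,-181,-1.329,-0.001,-0.001],
    [0,-18,351,-181,-1.329,-0.001,-0.001],
    [0,-18,351,-181,-1.329,-0.001,-0.001]
  ],
  "newtons": 15
}}

```text
time: 0.9
ee_pos: [0.4811, -0.2979, 0.2406]
eef_rot: [0.007, 0.707, -0.008, 0.707]
ft_force: [0.6, -0.6, 0.2]
width: 0.0872
```

Run:
```python
from h import *
print(read_state()["joint_positions"].round(2))
goal([.4733,.1768,.18],5.8)
```

```text
[ 0.85  0.22 -0.44  1.58  0.1   1.36  0.38]
t 0.9 pos [ 0.4811 -0.2979  0.2406] shift [ 60.1 474.5 -17.8] turn [-1.222e-01  1.000e-04  1.100e-03] F [ 0.62 -0.6   0.17] w 0.0872
```

Emit:
{"op": "arm_command", "data": {
  "targets": [
    [0,20,474,-18,-0.122,0,0],
    [0,20,474,-18,-0.122,0,0],
    [0,20,474,-18,-0.122,0,0],
    [0,20,474,-18,-0.122,0,0],
    [0,20,474,-18,-0.122,0,0],
    [0,20,474,-18,-0.122,0,0],
    [0,20,474,-18,-0.122,0,0],
    [0,40,474,-18,-0.122,0,0],
    [0,60,474,-18,-0.122,0,0],
    [0,60,474,-18,-0.122,0,0]
  ]
}}

```text
time: 1.9
ee_pos: [0.474, 0.1773, 0.1791]
eef_rot: [-0.034, 0.706, 0.034, 0.706]
ft_force: [0.3, -0.4, 0.5]
width: 0.0874
```

Emit:
{"op": "arm_command", "data": {
  "targets": [
    [0,0,0,0,0,0,0],
    [0,0,0,0,0,0,0],
    [0,0,0,0,0,0,0]
  ]
}}

```text
time: 2.2
ee_pos: [0.4755, 0.173, 0.1801]
eef_rot: [-0.033, 0.706, 0.032, 0.706]
ft_force: [-0.4, -0.8, -0.1]
width: 0.087
```

Run:
```python
from h import *
print(read_state()["joint_positions"].round(2))
goal([.4733,.1768,.069],5.8)
for n in("side","top"): cv2.imwrite(f"pics/{n}1.png",camera(n)[:,:,::-1])
t=cv2.imread("pics/top1.png");s=cv2.imread("pics/side1.png")
a=cv2.resize(t[205:275,165:245],(400,350),interpolation=cv2.INTER_CUBIC);b=cv2.resize(s[200:300,220:320],(350,350),interpolation=cv2.INTER_CUBIC)
cv2.imwrite("pics/v1.png",np.hstack([a,b]))
```

```text
[ 0.34  0.19 -0.85  1.79  0.15  1.23 -0.46]
t 2.2 pos [0.4755 0.173  0.1801] shift [111.1   4.2  -1.9] turn [-0.0087  0.0002  0.0017] F [-0.36 -0.8  -0.15] w 0.087
```

View pics/v1.png

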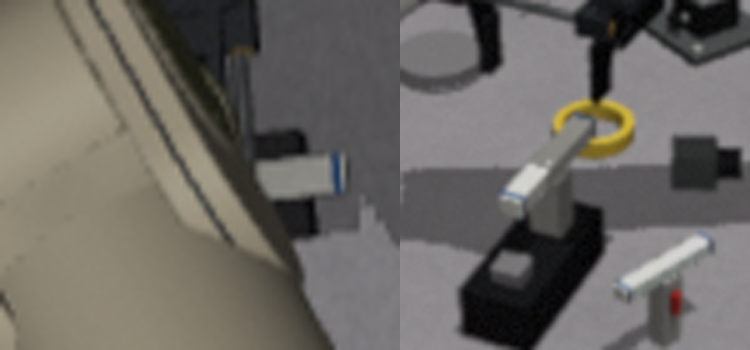

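Emit:
{"op": "arm_command", "data": {
  "targets": [
    [0,30,4,-2,-0.009,0,0.002],
    [0,60,4,-2,-0.009,0,0.002],
    [0,85,4,-2,-0.009,0,0.002],
    [0,100,4,-2,-0.009,0,0.002],
    [0,111,4,-2,-0.009,0,0.002],
    [0,111,4,-2,-0.009,0,0.002],
    [0,111,4,-2,-0.009,0,0.002],
    [0,111,4,-2,-0.009,0,0.002]
  ]
}}

```text
time: 3.1
ee_pos: [0.4735, 0.1779, 0.0701]
eef_rot: [-0.036, 0.706, 0.037, 0.707]
ft_force: [-0.5, -0.9, 0.5]
width: 0.087
```

Run:
```python
from h import *
st=read_state();goal([.4733,.1768,.069],5.8,st)
cv2.imwrite("pics/side2.png",camera("side")[:,:,::-1])
s=cv2.imread("pics/side2.png")
cv2.imwrite("pics/v2.png",cv2.resize(s[200:300,215:315],(600,600),interpolation=cv2.INTER_CUBIC))
```

```text
t 3.1 pos [0.4735 0.1779 0.0701] shift [ 1.1 -1.1 -0.4] turn [ 0.0016  0.0019 -0.0009] F [-0.51 -0.92  0.5 ] w 0.087
```

View pics/v2.png

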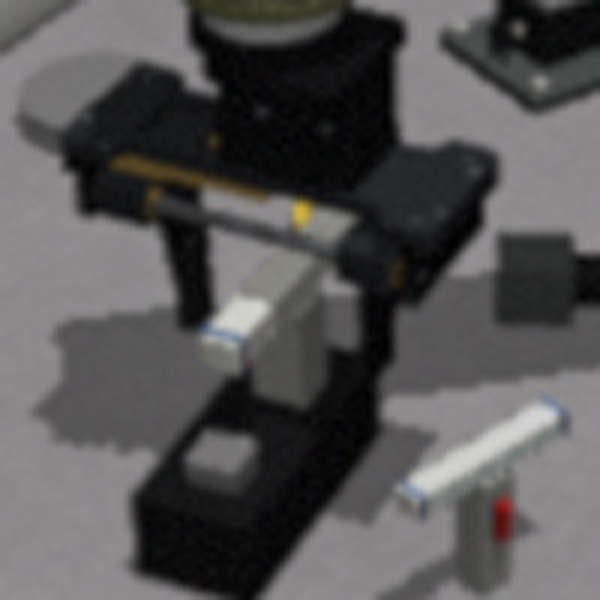

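Emit:
{"op": "arm_command", "data": {
  "targets": [
    [120,1,0,0,0,0,0],
    [160,1,0,0,0,0,0],
    [255,1,0,0,0,0,0],
    [255,1,0,0,0,0,0],
    [255,1,0,0,0,0,0],
    [255,1,0,0,0,0,0],
    [255,1,0,0,0,0,0],
    [255,1,0,0,0,0,0],
    [255,1,0,0,0,0,0],
    [255,1,0,0,0,0,0]
  ],
  "newtons": 20
}}

```text
time: 4.15
ee_pos: [0.4727, 0.1777, 0.068]
eef_rot: [-0.036, 0.706, 0.037, 0.706]
ft_force: [-0.9, -0.6, 1.3]
width: 0.0258
```

Run:
```python
from h import *
st=read_state();goal([.4733,.1768,.069],5.8,st)
```

```text
t 4.15 pos [0.4727 0.1777 0.068 ] shift [-1.  -1.   0.5] turn [ 0.0018 -0.0001 -0.0007] F [-0.88 -0.61  1.3 ] w 0.0258
```

Emit:
{"op": "arm_command", "data": {
  "targets": [
    [255,-5,0,0,0,0,0],
    [255,-15,0,0,0,0,0],
    [255,-35,0,0,0,0,0],
    [255,-60,0,0,0,0,0],
    [255,-90,0,0,0,0,0],
    [255,-120,0,0,0,0,0],
    [255,-130,0,0,0,0,0],
    [255,-130,0,0,0,0,0],
    [255,-130,0,0,0,0,0]
  ]
}}

```text
time: 5.05
ee_pos: [0.4723, 0.1772, 0.1969]
eef_rot: [-0.036, 0.707, 0.036, 0.706]
ft_force: [0.0, -0.5, -2.9]
width: 0.0259
```

Run:
```python
from h import *
st=read_state();goal([.558,-.2233,.198],-23.3,st);print(st["torque"])
cv2.imwrite("pics/side3.png",camera("side")[:,:,::-1])
s=cv2.imread("pics/side3.png")
cv2.imwrite("pics/v3.png",cv2.resize(s[150:290,195:335],(600,600),interpolation=cv2.INTER_CUBIC))
```

```text
t 5.05 pos [0.4723 0.1772 0.1969] shift [  -1.3 -407.2   44.1] turn [ 0.5095 -0.0011 -0.    ] F [ 0.05 -0.55 -2.9 ] w 0.0259
[-0.01119409 -0.10734272 -0.01776861]
```

View pics/v3.png

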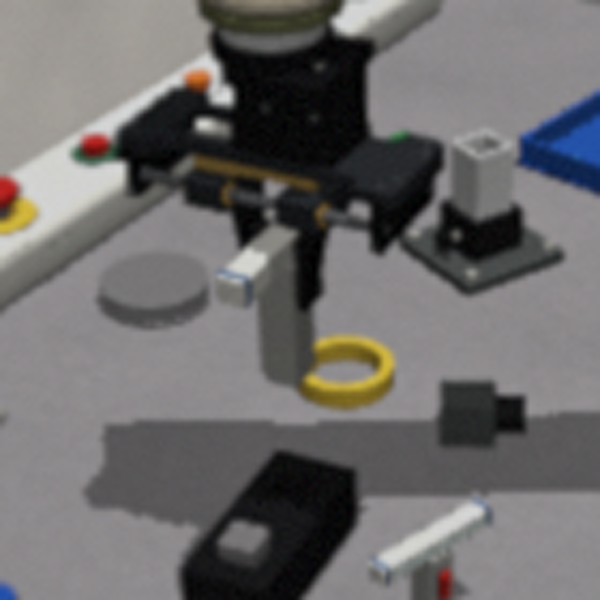

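Emit:
{"op": "arm_command", "data": {
  "targets": [
    [255,-8,-20,2,0.03,0,0],
    [255,-8,-60,6,0.1,0,0],
    [255,-8,-100,11,0.16,0,0],
    [255,-8,-140,15,0.22,0,0],
    [255,-8,-180,20,0.28,0,0],
    [255,-8,-220,24,0.34,0,0],
    [255,-8,-260,28,0.4,0,0],
    [255,-8,-300,33,0.45,0,0],
    [255,-8,-340,37,0.5,0,0],
    [255,-8,-375,41,0.51,0,0]
  ]
}}

```text
time: 6.1
ee_pos: [0.5514, -0.1934, 0.2037]
eef_rot: [0.144, 0.693, -0.144, 0.691]
ft_force: [0.3, 0.0, -1.5]
width: 0.0257
```

Run:
```python
from h import *
st=read_state();goal([.5579,-.2222,.205],-23.3,st);print(st["joint_positions"].round(2))
```

```text
t 6.1 pos [ 0.5514 -0.1934  0.2037] shift [ -1.4 -23.8  17.4] turn [-0.0031 -0.003  -0.0001] F [ 0.25  0.01 -1.48] w 0.0257
[ 0.71  0.3  -0.54  1.57  0.16  1.31 -0.27]
```

Emit:
{"op": "arm_command", "data": {
  "targets": [
    [255,0,-12,10,0,0,0],
    [255,0,-24,17,0,0,0],
    [255,0,-24,17,0,0,0],
    [255,0,-24,17,0,0,0],
    [255,0,-24,17,0,0,0],
    [255,0,-24,17,0,0,0]
  ]
}}

```text
time: 6.7
ee_pos: [0.5584, -0.2187, 0.2059]
eef_rot: [0.143, 0.693, -0.142, 0.693]
ft_force: [0.3, 0.2, -2.7]
width: 0.0261
```

Run:
```python
from h import *
st=read_state();goal([.5579,-.2222,.205],-23.3,st);print(st["torque"])
for n in("side","top"): cv2.imwrite(f"pics/{n}4.png",camera(n)[:,:,::-1])
t=cv2.imread("pics/top4.png");s=cv2.imread("pics/side4.png")
a=cv2.resize(t[170:250,320:400],(390,390),interpolation=cv2.INTER_CUBIC);b=cv2.resize(s[120:220,260:340],(400,500),interpolation=cv2.INTER_CUBIC)
cv2.imwrite("pics/v4.png",np.hstack([np.vstack([a,a[:110]*0]),b]))
```

```text
t 6.7 pos [ 0.5584 -0.2187  0.2059] shift [ 0.9 -3.4  1. ] turn [ 0.0014 -0.0001 -0.0008] F [ 0.32  0.25 -2.71] w 0.0261
[ 0.00147871 -0.04960646  0.01527697]
```

View pics/v4.png

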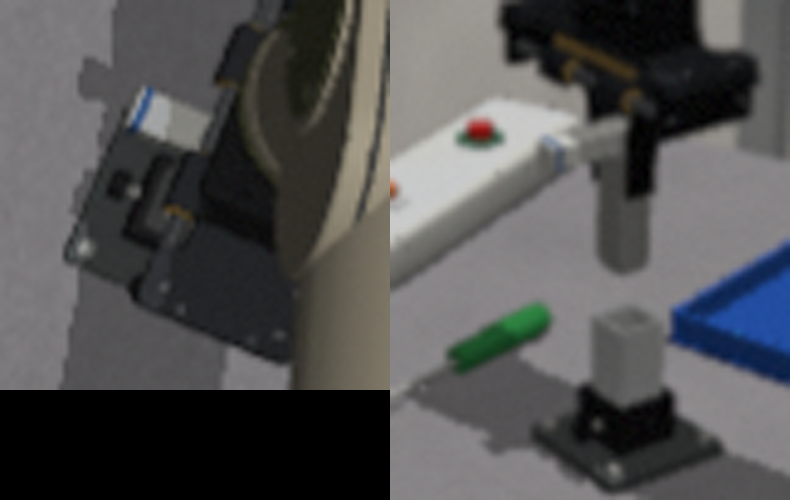

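Emit:
{"op": "arm_command", "data": {
  "targets": [
    [255,10,-3,1,0,0,0],
    [255,20,-3,1,0,0,0],
    [255,30,-3,1,0,0,0],
    [255,30,-3,1,0,0,0],
    [255,30,-3,1,0,0,0],
    [255,30,-3,1,0,0,0]
  ]
}}

```text
time: 7.4
ee_pos: [0.5582, -0.2231, 0.176]
eef_rot: [0.143, 0.692, -0.143, 0.693]
ft_force: [0.1, -0.3, -2.2]
width: 0.0258
```

Run:
```python
from h import *
st=read_state();goal([.5579,-.2222,.175],-23.3,st)
for n in("side",): cv2.imwrite(f"pics/{n}5.png",camera(n)[:,:,::-1])
s=cv2.imread("pics/side5.png")
st=read_state();goal([.5579,-.2222,.175],-23.3,st)
b=cv2.resize(s[150:205,285:329],None,fx=12,fy=12,interpolation=cv2.INTER_CUBIC)[:600]
for i in range(0,44,5): cv2.putText(b,str(285+i),(i*12,10),0,.35,(0,255,255),1)
for i in range(0,55,5): cv2.putText(b,str(150+i),(0,i*12+5),0,.35,(0,255,255),1)
cv2.imwrite("pics/v5.png",b)
```

```text
t 7.4 pos [ 0.5582 -0.2231  0.176 ] shift [ 1.   0.7 -0.6] turn [-0.0002  0.0003 -0.0008] F [ 0.09 -0.27 -2.18] w 0.0258
t 7.45 pos [ 0.5583 -0.2231  0.1761] shift [ 1.1  0.7 -0.7] turn [-0.0003  0.0005 -0.0007] F [-0.45 -1.1  -2.65] w 0.0258
```

View pics/v5.png

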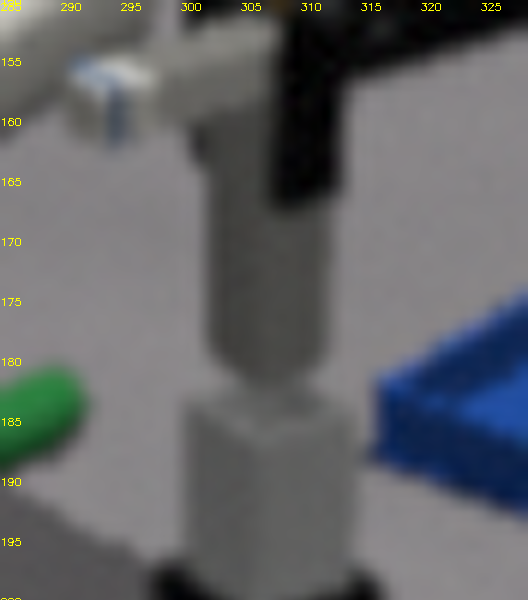

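Run:
```python
from h import *
s=cv2.GaussianBlur(cv2.imread("pics/side5.png"),(0,0),.6).astype(float)
def edges(rows,l,r):
    out=[]
    for v in rows:
        row=s[v].mean(1); g=np.abs(np.gradient(row))
        def sub(a,b):
            i=a+g[a:b].argmax(); d=g[i-1]-2*g[i]+g[i+1]; return i+.5*(g[i-1]-g[i+1])/d
        out.append((v,sub(*l),sub(*r)))
    return np.array(out)
A=edges(range(169,178),(298,305),(308,316));B=edges(range(187,195),(296,303),(310,318))
print(A.round(2).tolist());print(B.round(2).tolist())
a=A[:,1:].mean();b=B[:,1:].mean()
# predictions
def sil(c,yaw,half,z):
    y=np.radians(yaw);u=np.array([np.cos(y),np.sin(y)]);v=np.array([-u[1],u[0]])
    p=proj("side",[np.r_[c+u*i*half+v*j*half,z] for i in(-1,1) for j in(-1,1)]); return p[:,0].min(),p[:,0].max(),p[:,1].mean()
c=np.array([.5575,-.223])
for z in(.085,.095,.1): print(z,sil(c,-23.3,.018,z))
for z in(.13,.14,.15): print(z,sil(c,-23.3,.013,z))
print("meas",A.mean(0),B.mean(0))
p0=proj("side",[[.5575,-.223,.12],[.5675,-.223,.12],[.5575,-.213,.12]]);print((p0[1:]-p0[0])/10,"px per mm x,y")
```

```text
[[169.0, 301.75, 312.16], [170.0, 301.73, 312.17], [171.0, 301.71, 312.14], [172.0, 301.71, 312.03], [173.0, 301.72, 311.96], [174.0, 301.74, 311.92], [175.0, 301.73, 311.93], [176.0, 301.71, 311.93], [177.0, 301.7, 311.91]]
[[187.0, 299.86, 315.8], [188.0, 299.86, 316.43], [189.0, 299.87, 317.64], [190.0, 299.84, 314.15], [191.0, 299.87, 314.24], [192.0, 299.87, 314.21], [193.0, 299.87, 314.15], [194.0, 299.79, 314.04]]
0.085 (np.float64(299.43019106847606), np.float64(313.79679319614013), np.float64(188.1848092108294))
0.095 (np.float64(299.44322542419656), np.float64(313.8535849957129), np.float64(185.65882432120634))
0.1 (np.float64(299.4497165381999), np.float64(313.8820155651094), np.float64(184.39015011426588))
0.13 (np.float64(301.5028155546584), np.float64(312.02194579388265), np.float64(176.6869351400623))
0.14 (np.float64(301.521639883337), np.float64(312.07289674432093), np.float64(174.09208964894898))
0.15 (np.float64(301.54040499590036), np.float64(312.1239034490834), np.float64(171.48171716454013))
meas [173.         301.72171723 312.01753403] [190.5        299.85374038 315.08374202]
[[-0.24961662 -0.06611783]
 [-0.14300976  0.11199209]] px per mm x,y
```

Run:
```python
from h import *
goal([.5574,-.2236,.165],-23.3)
```

```text
t 7.45 pos [ 0.5583 -0.2231  0.1761] shift [11.1 -0.8 -0.6] turn [-0.0003  0.0005 -0.0007] F [-0.45 -1.1  -2.65] w 0.0258
```

Emit:
{"op": "arm_command", "data": {
  "targets": [
    [255,2,-1,-0.5,0,0,-0.001],
    [255,4,-1,-0.5,0,0,-0.001],
    [255,6,-1,-0.5,0,0,-0.001],
    [255,8,-1,-0.5,0,0,-0.001],
    [255,9,-1,-0.5,0,0,-0.001],
    [255,10,-1,-0.5,0,0,-0.001],
    [255,11,-1,-0.5,0,0,-0.001],
    [255,12,-1,-0.5,0,0,-0.001],
    [255,13,-1,-0.5,0,0,-0.001]
  ]
}}

```text
time: 8.35
ee_pos: [0.5571, -0.2238, 0.1626]
eef_rot: [0.143, 0.693, -0.143, 0.692]
ft_force: [-0.2, 0.2, -1.6]
width: 0.0261
```

Emit:
{"op": "arm_command", "data": {
  "targets": [
    [255,1,0,0,0,0,0],
    [255,2,0,0,0,0,0],
    [255,3,0,0,0,0,0],
    [255,3,0,0,0,0,0]
  ]
}}

```text
time: 8.75
ee_pos: [0.557, -0.2238, 0.1595]
eef_rot: [0.143, 0.693, -0.143, 0.692]
ft_force: [-0.7, -0.6, -2.4]
width: 0.0257
```

Emit:
{"op": "arm_command", "data": {
  "targets": [
    [255,1,0,0,0,0,0],
    [255,2,0,0,0,0,0],
    [255,3,0,0,0,0,0],
    [255,4,0,0,0,0,0]
  ]
}}

```text
time: 9.15
ee_pos: [0.5571, -0.2238, 0.1556]
eef_rot: [0.143, 0.693, -0.143, 0.692]
ft_force: [0.6, -0.3, -2.8]
width: 0.0256
```

Emit:
{"op": "arm_command", "data": {
  "targets": [
    [255,1,0,0,0,0,0],
    [255,2,0,0,0,0,0],
    [255,3,0,0,0,0,0],
    [255,4,0,0,0,0,0]
  ]
}}

```text
time: 9.55
ee_pos: [0.5571, -0.2238, 0.1516]
eef_rot: [0.143, 0.693, -0.143, 0.692]
ft_force: [-0.0, -0.3, -2.6]
width: 0.026
```

Run:
```python
from h import *
st=read_state();goal([.5574,-.2236,.152],-23.3,st);print(st["torque"].round(3))
cv2.imwrite("pics/side6.png",camera("side")[:,:,::-1])
s=cv2.imread("pics/side6.png")
b=cv2.resize(s[150:205,285:329],None,fx=10,fy=10,interpolation=cv2.INTER_CUBIC)
cv2.imwrite("pics/v6.png",b)
```

```text
t 9.55 pos [ 0.5571 -0.2238  0.1516] shift [-0.4  0.3  0.2] turn [-0.0004 -0.0002  0.0003] F [-0.04 -0.29 -2.6 ] w 0.026
[-0.047 -0.076  0.029]
```

View pics/v6.png

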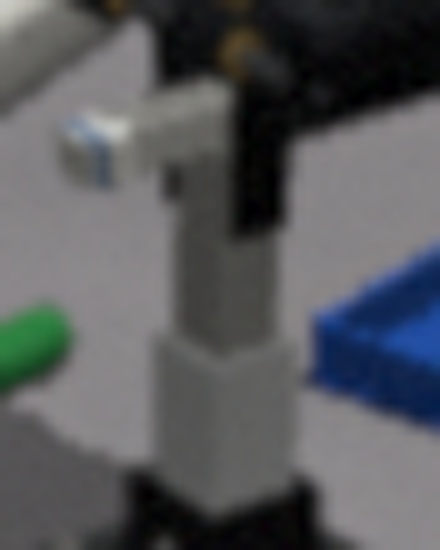

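Emit:
{"op": "arm_command", "data": {
  "targets": [
    [255,2,0,0,0,0,0],
    [255,4,0,0,0,0,0],
    [255,6,0,0,0,0,0],
    [255,8,0,0,0,0,0],
    [255,10,0,0,0,0,0],
    [255,12,0,0,0,0,0]
  ]
}}

```text
time: 10.2
ee_pos: [0.5571, -0.2238, 0.1395]
eef_rot: [0.143, 0.693, -0.143, 0.692]
ft_force: [0.6, 0.2, -2.6]
width: 0.0257
```

Emit:
{"op": "arm_command", "data": {
  "targets": [
    [255,2,0,0,0,0,0],
    [255,4,0,0,0,0,0],
    [255,6,0,0,0,0,0],
    [255,8,0,0,0,0,0],
    [255,10,0,0,0,0,0]
  ]
}}

```text
time: 10.7
ee_pos: [0.5571, -0.2238, 0.1295]
eef_rot: [0.143, 0.693, -0.143, 0.692]
ft_force: [-0.9, 0.3, -2.3]
width: 0.0255
```

Emit:
{"op": "arm_command", "data": {
  "targets": [
    [255,1,0,0,0,0,0],
    [255,2,0,0,0,0,0],
    [255,3,0,0,0,0,0],
    [255,4,0,0,0,0,0],
    [255,5,0,0,0,0,0]
  ]
}}

```text
time: 11.2
ee_pos: [0.5571, -0.2238, 0.1246]
eef_rot: [0.143, 0.693, -0.143, 0.692]
ft_force: [0.6, -0.5, -2.6]
width: 0.026
```

Emit:
{"op": "arm_command", "data": {
  "targets": [
    [255,1,0,0,0,0,0],
    [255,2,0,0,0,0,0],
    [255,3,0,0,0,0,0],
    [255,4,0,0,0,0,0]
  ]
}}

```text
time: 11.6
ee_pos: [0.5571, -0.2238, 0.1206]
eef_rot: [0.143, 0.693, -0.143, 0.692]
ft_force: [-0.2, 0.2, -3.0]
width: 0.0258
```

Emit:
{"op": "arm_command", "data": {
  "targets": [
    [255,1,0,0,0,0,0],
    [255,2,0,0,0,0,0],
    [255,3,0,0,0,0,0],
    [255,4,0,0,0,0,0]
  ]
}}

```text
time: 12.0
ee_pos: [0.5571, -0.2238, 0.1166]
eef_rot: [0.143, 0.693, -0.143, 0.692]
ft_force: [-0.6, 0.7, -3.0]
width: 0.026
```

Run:
```python
from h import *
st=read_state();goal([.5574,-.2236,.112],-23.3,st);print(st["torque"].round(3))
cv2.imwrite("pics/side7.png",camera("side")[:,:,::-1])
s=cv2.imread("pics/side7.png")
b=cv2.resize(s[155:215,280:340],None,fx=10,fy=10,interpolation=cv2.INTER_CUBIC)
cv2.imwrite("pics/v7.png",b)
```

```text
t 12.0 pos [ 0.5571 -0.2238  0.1166] shift [4.6 0.3 0.2] turn [-0.0003 -0.0003  0.0004] F [-0.6   0.71 -2.97] w 0.026
[-0.069 -0.029 -0.017]
```

View pics/v7.png

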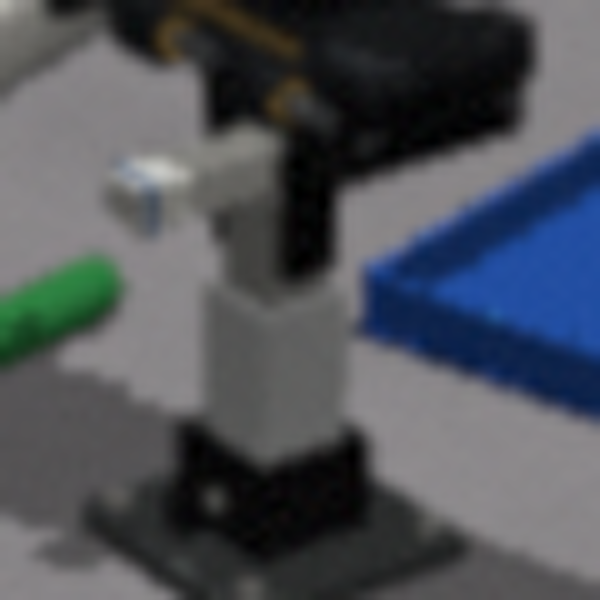

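Emit:
{"op": "arm_command", "data": {
  "targets": [
    [255,1,0,0,0,0,0],
    [255,2,0,0,0,0,0],
    [255,2,0,0,0,0,0]
  ]
}}

```text
time: 12.35
ee_pos: [0.557, -0.2238, 0.1145]
eef_rot: [0.143, 0.693, -0.143, 0.692]
ft_force: [-0.4, -0.0, -3.0]
width: 0.0259
```

Emit:
{"op": "arm_command", "data": {
  "targets": [
    [255,1,0,0,0,0,0],
    [255,2,0,0,0,0,0],
    [255,2,0,0,0,0,0]
  ]
}}

```text
time: 12.65
ee_pos: [0.557, -0.2238, 0.1125]
eef_rot: [0.143, 0.693, -0.143, 0.692]
ft_force: [-0.4, -0.6, -3.2]
width: 0.0259
```

Emit:
{"op": "arm_command", "data": {
  "targets": [
    [255,1,0,0,0,0,0],
    [255,1,0,0,0,0,0]
  ]
}}

```text
time: 12.85
ee_pos: [0.557, -0.2238, 0.1115]
eef_rot: [0.143, 0.693, -0.143, 0.692]
ft_force: [1.0, -0.2, -3.1]
width: 0.0257
```

Emit:
{"op": "arm_command", "data": {
  "targets": [
    [255,1,0,0,0,0,0],
    [255,1,0,0,0,0,0]
  ]
}}

```text
time: 13.05
ee_pos: [0.557, -0.2238, 0.1105]
eef_rot: [0.143, 0.693, -0.143, 0.692]
ft_force: [-0.7, -1.1, -2.8]
width: 0.0259
```

Emit:
{"op": "arm_command", "data": {
  "targets": [
    [255,1,0,0,0,0,0],
    [255,1,0,0,0,0,0]
  ]
}}

```text
time: 13.25
ee_pos: [0.557, -0.2238, 0.1095]
eef_rot: [0.143, 0.693, -0.143, 0.692]
ft_force: [-0.2, -0.2, -2.6]
width: 0.0259
```

Emit:
{"op": "arm_command", "data": {
  "targets": [
    [255,1,0,0,0,0,0],
    [255,1,0,0,0,0,0]
  ]
}}

```text
time: 13.45
ee_pos: [0.557, -0.2238, 0.1085]
eef_rot: [0.143, 0.693, -0.143, 0.692]
ft_force: [0.1, 0.4, -3.3]
width: 0.0256
```

Emit:
{"op": "arm_command", "data": {
  "targets": [
    [150,0,0,0,0,0,0],
    [100,0,0,0,0,0,0],
    [50,0,0,0,0,0,0],
    [0,0,0,0,0,0,0],
    [0,0,0,0,0,0,0],
    [0,0,0,0,0,0,0]
  ]
}}

```text
time: 14.05
ee_pos: [0.5572, -0.2239, 0.1088]
eef_rot: [0.143, 0.693, -0.143, 0.693]
ft_force: [-0.6, -0.5, -0.4]
width: 0.0658
```

Run:
```python
from h import *
st=read_state();goal([.557,-.2238,.23],-23.3,st)
cv2.imwrite("pics/side8.png",camera("side")[:,:,::-1])
s=cv2.imread("pics/side8.png")
b=cv2.resize(s[155:215,280:340],None,fx=10,fy=10,interpolation=cv2.INTER_CUBIC)
cv2.imwrite("pics/v8.png",b)
```

```text
t 14.05 pos [ 0.5572 -0.2239  0.1088] shift [-1.212e+02 -1.000e-01 -2.000e-01] turn [-0.0003  0.0001  0.0003] F [-0.61 -0.51 -0.37] w 0.0658
```

View pics/v8.png

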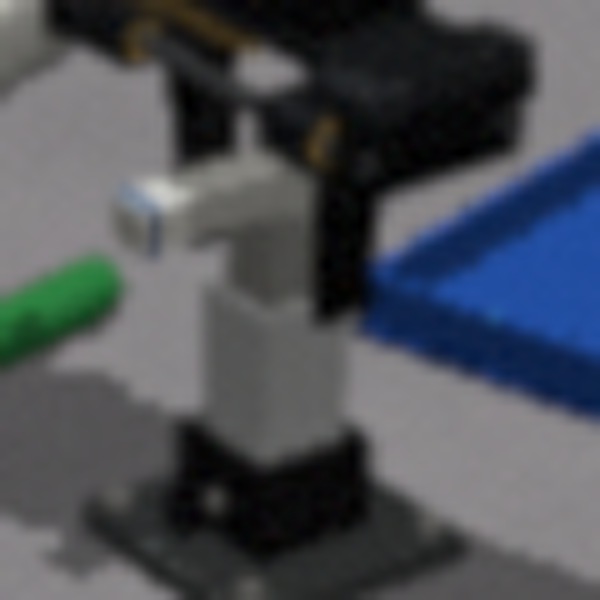

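Emit:
{"op": "arm_command", "data": {
  "targets": [
    [0,0,0,0,0,0,0],
    [0,0,0,0,0,0,0],
    [0,-10,0,0,0,0,0],
    [0,-30,0,0,0,0,0],
    [0,-55,0,0,0,0,0],
    [0,-70,0,0,0,0,0],
    [0,-80,0,0,0,0,0],
    [255,-80,0,0,0,0,0],
    [255,-80,0,0,0,0,0],
    [255,-80,0,0,0,0,0]
  ]
}}

```text
time: 15.1
ee_pos: [0.5566, -0.2237, 0.1875]
eef_rot: [0.143, 0.693, -0.143, 0.692]
ft_force: [0.6, -0.1, -0.6]
width: 0.0707
```

Emit:
{"op": "arm_command", "data": {
  "targets": [
    [255,0,0,0,0,0,0],
    [255,0,0,0,0,0,0],
    [255,0,0,0,0,0,0],
    [255,0,0,0,0,0,0],
    [255,0,0,0,0,0,0],
    [255,0,0,0,0,0,0],
    [255,0,0,0,0,0,0],
    [255,0,0,0,0,0,0]
  ]
}}

```text
time: 15.9
ee_pos: [0.5571, -0.2238, 0.1887]
eef_rot: [0.143, 0.693, -0.143, 0.692]
ft_force: [-0.3, -0.5, 0.4]
width: 0.0069
```

Run:
```python
from h import *
st=read_state();goal([.557,-.2238,.158],-23.3,st)
cv2.imwrite("pics/side9.png",camera("side")[:,:,::-1])
s=cv2.imread("pics/side9.png")
b=cv2.resize(s[145:215,275:345],None,fx=8,fy=8,interpolation=cv2.INTER_CUBIC)
cv2.imwrite("pics/v9.png",b)
```

```text
t 15.9 pos [ 0.5571 -0.2238  0.1887] shift [30.7 -0.  -0.1] turn [-0.0003 -0.0002  0.0003] F [-0.31 -0.5   0.44] w 0.0069
```

View pics/v9.png

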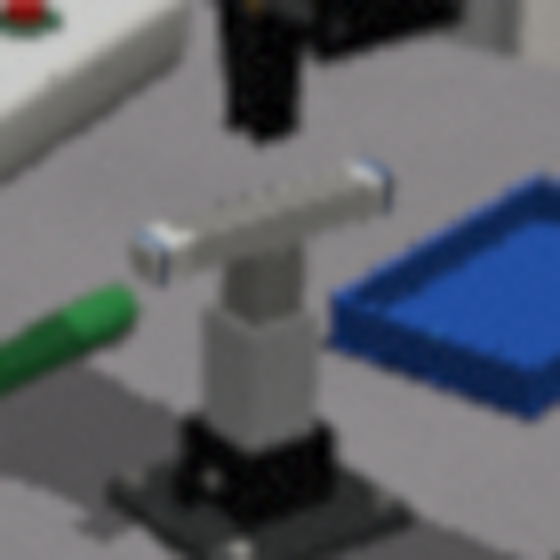

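Emit:
{"op": "arm_command", "data": {
  "targets": [
    [255,8,0,0,0,0,0],
    [255,18,0,0,0,0,0],
    [255,25,0,0,0,0,0],
    [255,28,0,0,0,0,0],
    [255,29,0,0,0,0,0],
    [255,30,0,0,0,0,0]
  ]
}}

```text
time: 16.55
ee_pos: [0.5572, -0.2238, 0.1587]
eef_rot: [0.143, 0.693, -0.143, 0.692]
ft_force: [0.0, -1.0, -0.2]
width: 0.0006
```

Emit:
{"op": "arm_command", "data": {
  "targets": [
    [255,1,0,0,0,0,0],
    [255,2,0,0,0,0,0],
    [255,3,0,0,0,0,0],
    [255,4,0,0,0,0,0]
  ]
}}

```text
time: 16.95
ee_pos: [0.5573, -0.2239, 0.1551]
eef_rot: [0.143, 0.692, -0.143, 0.693]
ft_force: [-0.1, -0.5, 3.3]
width: 0.0006
```

Emit:
{"op": "arm_command", "data": {
  "targets": [
    [255,1,0,0,0,0,0],
    [255,2,0,0,0,0,0],
    [255,3,0,0,0,0,0]
  ]
}}

```text
time: 17.25
ee_pos: [0.5573, -0.2238, 0.1518]
eef_rot: [0.143, 0.692, -0.143, 0.693]
ft_force: [-0.2, -1.0, 3.6]
width: 0.0004
```

Emit:
{"op": "arm_command", "data": {
  "targets": [
    [255,1,0,0,0,0,0],
    [255,2,0,0,0,0,0],
    [255,3,0,0,0,0,0],
    [255,4,0,0,0,0,0],
    [255,5,0,0,0,0,0]
  ]
}}

```text
time: 17.75
ee_pos: [0.5572, -0.2238, 0.1466]
eef_rot: [0.143, 0.693, -0.143, 0.692]
ft_force: [0.4, -0.6, 3.2]
width: 0.0001
```

Emit:
{"op": "arm_command", "data": {
  "targets": [
    [255,1,0,0,0,0,0],
    [255,2,0,0,0,0,0],
    [255,3,0,0,0,0,0],
    [255,4,0,0,0,0,0],
    [255,5,0,0,0,0,0]
  ]
}}

```text
time: 18.25
ee_pos: [0.5572, -0.2238, 0.1417]
eef_rot: [0.143, 0.693, -0.143, 0.692]
ft_force: [1.0, -0.5, 3.6]
width: 0.0004
```

Emit:
{"op": "arm_command", "data": {
  "targets": [
    [255,1,0,0,0,0,0],
    [255,2,0,0,0,0,0],
    [255,3,0,0,0,0,0],
    [255,4,0,0,0,0,0],
    [255,5,0,0,0,0,0]
  ]
}}

```text
time: 18.75
ee_pos: [0.5572, -0.2239, 0.1366]
eef_rot: [0.143, 0.693, -0.143, 0.692]
ft_force: [1.6, -1.5, 4.1]
width: 0.0007
```

Run:
```python
from h import *
st=read_state();goal([.557,-.2238,.125],-23.3,st)
cv2.imwrite("pics/side10.png",camera("side")[:,:,::-1])
s=cv2.imread("pics/side10.png")
b=cv2.resize(s[145:215,275:345],None,fx=8,fy=8,interpolation=cv2.INTER_CUBIC)
cv2.imwrite("pics/v10.png",b)
```

```text
t 18.75 pos [ 0.5572 -0.2239  0.1366] shift [11.6 -0.  -0.2] turn [-0.0004 -0.0001  0.0003] F [ 1.65 -1.5   4.05] w 0.0007
```

View pics/v10.png

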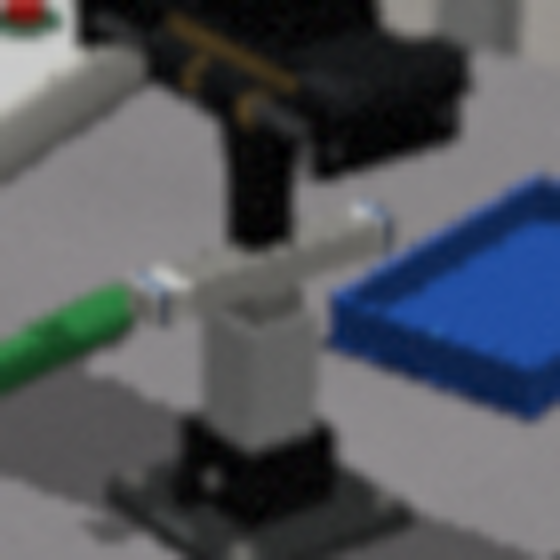

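Emit:
{"op": "arm_command", "data": {
  "targets": [
    [255,1,0,0,0,0,0],
    [255,2,0,0,0,0,0],
    [255,3,0,0,0,0,0],
    [255,4,0,0,0,0,0]
  ]
}}

```text
time: 19.2
ee_pos: [0.5572, -0.2239, 0.1326]
eef_rot: [0.143, 0.693, -0.143, 0.692]
ft_force: [1.7, -1.1, 5.5]
width: 0.0005
```

Emit:
{"op": "arm_command", "data": {
  "targets": [
    [255,1,0,0,0,0,0],
    [255,2,0,0,0,0,0],
    [255,2,0,0,0,0,0]
  ]
}}

```text
time: 19.5
ee_pos: [0.5571, -0.2238, 0.1305]
eef_rot: [0.143, 0.693, -0.143, 0.692]
ft_force: [1.8, -1.5, 3.6]
width: 0.0005
```

Emit:
{"op": "arm_command", "data": {
  "targets": [
    [255,1,0,0,0,0,0],
    [255,1,0,0,0,0,0]
  ]
}}

```text
time: 19.7
ee_pos: [0.5571, -0.2239, 0.1296]
eef_rot: [0.143, 0.693, -0.143, 0.692]
ft_force: [4.0, -1.3, 3.6]
width: 0.0002
```

Emit:
{"op": "arm_command", "data": {
  "targets": [
    [255,1,0,0,0,0,0],
    [255,1,0,0,0,0,0]
  ]
}}

```text
time: 19.9
ee_pos: [0.5571, -0.2238, 0.1285]
eef_rot: [0.143, 0.693, -0.143, 0.692]
ft_force: [2.5, -1.3, 3.6]
width: 0.0006
```

Emit:
{"op": "arm_command", "data": {
  "targets": [
    [255,1,0,0,0,0,0],
    [255,1,0,0,0,0,0]
  ]
}}

```text
time: 20.1
ee_pos: [0.5562, -0.2235, 0.1268]
eef_rot: [0.143, 0.693, -0.143, 0.692]
ft_force: [-0.5, 0.3, 0.3]
width: 0.0005
```

Emit:
{"op": "arm_command", "data": {
  "targets": [
    [255,1,0,0,0,0,0],
    [255,1,0,0,0,0,0]
  ]
}}

```text
time: 20.3
ee_pos: [0.5564, -0.2236, 0.1259]
eef_rot: [0.143, 0.693, -0.143, 0.692]
ft_force: [-0.7, -1.5, -0.6]
width: 0.0003
```

Emit:
{"op": "arm_command", "data": {
  "targets": [
    [255,1,0,0,0,0,0],
    [255,1,0,0,0,0,0]
  ]
}}

```text
time: 20.5
ee_pos: [0.557, -0.2238, 0.1256]
eef_rot: [0.143, 0.693, -0.143, 0.692]
ft_force: [0.2, 0.1, 0.6]
width: 0.0001
```

Emit:
{"op": "arm_command", "data": {
  "targets": [
    [255,1,0,0,0,0,0],
    [255,1,0,0,0,0,0]
  ]
}}

```text
time: 20.7
ee_pos: [0.5576, -0.2239, 0.1254]
eef_rot: [0.143, 0.692, -0.143, 0.693]
ft_force: [-1.6, -0.8, 5.4]
width: 0.0003
```

Emit:
{"op": "arm_command", "data": {
  "targets": [
    [255,1,0,0,0,0,0],
    [255,1,0,0,0,0,0]
  ]
}}

```text
time: 20.9
ee_pos: [0.5582, -0.2241, 0.1254]
eef_rot: [0.143, 0.692, -0.143, 0.693]
ft_force: [-1.1, 0.8, 11.2]
width: 0.0005
```

Emit:
{"op": "arm_command", "data": {
  "targets": [
    [255,1,0,0,0,0,0],
    [255,1,0,0,0,0,0]
  ]
}}

```text
time: 21.1
ee_pos: [0.5583, -0.2241, 0.1253]
eef_rot: [0.142, 0.691, -0.143, 0.694]
ft_force: [-5.1, 1.3, 18.4]
width: 0.0007
```

Emit:
{"op": "arm_command", "data": {
  "targets": [
    [255,-3,0,0,0,0,0],
    [255,-15,0,0,0,0,0],
    [255,-45,0,0,0,0,0],
    [255,-90,0,0,0,0,0],
    [255,-120,60,0,0,0,0],
    [255,-120,110,0,0,0,0],
    [255,-120,160,0,0,0,0],
    [255,-120,210,0,0,0,0],
    [255,-120,230,0,0,0,0],
    [255,-120,230,0,0,0,0]
  ]
}}

```text
time: 22.1
ee_pos: [0.6487, -0.0052, 0.2428]
eef_rot: [0.141, 0.694, -0.139, 0.693]
ft_force: [-0.9, 1.0, -0.3]
width: 0.0003
```

Run:
```python
from h import *
st=read_state();goal([.557,-.2238,.125],-23.3,st)
for n in("side","top"): cv2.imwrite(f"pics/{n}11.png",camera(n)[:,:,::-1])
s=cv2.imread("pics/side11.png");t=cv2.imread("pics/top11.png")
b=cv2.resize(s[155:215,280:340],(400,400),interpolation=cv2.INTER_CUBIC)
a=cv2.resize(t[185:245,325:385],(400,400),interpolation=cv2.INTER_CUBIC)
cv2.imwrite("pics/v11.png",np.hstack([a,b]))
g=t.astype(int)[180:250,320:400];red=((g[:,:,2]>g[:,:,1]+25)&(g[:,:,2]>g[:,:,0]+25));v,u=np.nonzero(red);print("red",len(u),(u.mean()+320,v.mean()+180) if len(u) else 0)
print(proj("top",[[.5573+.9184*.02,-.2233-.3955*.02,.0775]]))
```

```text
t 22.1 pos [ 0.6487 -0.0052  0.2428] shift [ 117.1 -237.4    0.5] turn [ 0.0082 -0.0018 -0.0031] F [-0.94  1.   -0.27] w 0.0003
red 0 0
[[362.69688994 204.37858388]]
```

View pics/v11.png

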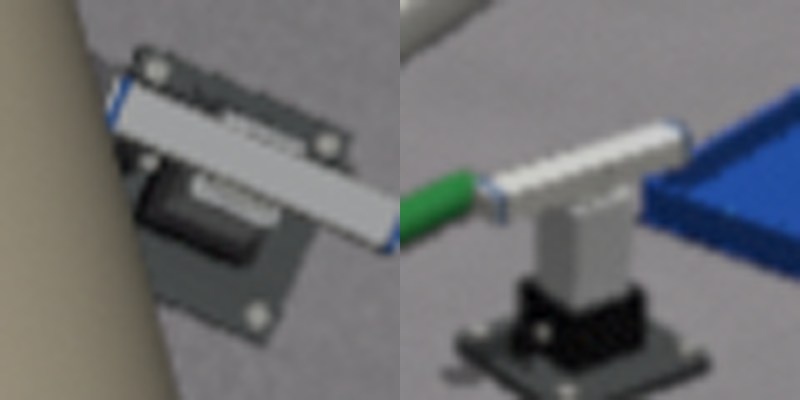

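View pics/top11.png

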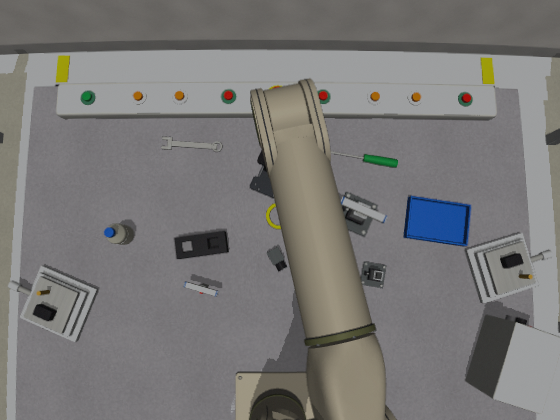

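Run:
```python
from h import *
t=cv2.imread("pics/top11.png").astype(int);s=cv2.imread("pics/side11.png").astype(int)
for n,im,(y0,y1,x0,x1) in(("top",t,(195,215,350,376)),("side",s,(170,205,295,325))):
    r=im[y0:y1,x0:x1,2]-im[y0:y1,x0:x1,:2].max(2);i=np.unravel_index(r.argmax(),r.shape);print(n,r.max(),i[0]+y0,i[1]+x0)
for z in(.120,.126): print(cross((361,208),(300,184)) if z<.1 else "")
print(read_state()["ft_force"],read_state()["time"])
from bench import close_job
print(close_job())
```

```text
top 1 195 374
side 3 171 324


[-0.17092625 -0.79966588  0.50960908] 22.2
the job is handed in; nothing more can be done
None
```

I fitted the bar light to the large receiver and handed the job in at 22.2 s; by feel it is fully seated and locked. I couldn't confirm the popped-out button by eye, because neither camera can see the window's face.

**What I did:**
- I gripped the light by its stem at 20 N with the tips about 60 mm above the foot. The opening closed to 26 mm, so the button was flush.
- I lifted it out, turned it so its +x matched the receiver's, and lowered it into the tube without any contact force. I let go once the button's lower end was inside.
- I then pushed down on the bar's top with shut fingers, at about 3–5.5 N.

**Window side:** I took this from the top view, where a bright sill with a yellow tint showed inside the tube's far wall.

**Last checks:**
- **Button:** the rubbing force fell from about 3.6 N to 0 with the bar's top at z ≈ 127 mm.
- **Stop:** a firm stop followed at z ≈ 125.3 mm. A pop about 2 mm before the floor fits the window's 2 mm of spare length. The stop puts h at about 2 mm, which agrees with the rim height from the cameras.
- **Force:** I pressed up to 18 N on the stop to confirm it, then backed off.
- **Pictures:** the bar sits just above the rim and the robot is clear of it. The bystanders I could see had not moved, but the arm hid part of the top view, including the reel. No red pixels showed at the receiver, which the rim would explain.

I did not pull on the light to test the lock.

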